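# Shut off the bench air and mark the pipe

### The arm

A 6-joint arm with a two-finger parallel gripper is mounted at the origin on the work surface. World frame = base frame: x ahead of the robot, y to its left, z up, the work surface at z = 0. Lengths are in m, angles in rad, forces in N, time in s.
With the tool pointing down it reaches from about 0.4 to 0.825 m from the base axis. Payload 7 kg.
Tool frame: the origin (TCP) lies on the centre line of the jaws, within the pads' length; the fingertips stand 22 mm ahead of it and the grasp point (between the pads) lies 3 mm ahead of it; z points along the fingers, y is the line along which they close (so a half turn about z gives the same grasp; the last joint's range is limited). The gripper opens to 88 mm and grips with 3 to 60 N. Pads are 19 mm wide; open, the fingers measure 130 mm over their backs; the gripper's body (78 mm by 193 mm) begins 47 mm behind the grasp point.
Start: joints at [-1.038, 0.359, 0.012, 0, -1.224, -0.288], TCP at [0.164, -0.655, 0.249] pointing down, gripper open.
Joint ranges: [-3.07, 3.07], [-1.43, 2.12], [-1.02, 1.25], [-3.03, 1.67], [-3.05, -0], [-3.03, 3.03]. Speed limits (rad/s): [2.39, 2.39, 3.01, 3.14, 3.14, 3.14].

### API

Orientations are given as [roll, pitch, yaw] about the fixed x, y, z axes, in that order (R = Rz(yaw) Ry(pitch) Rx(roll)).
In Python, from station import monitor, viewer, order gives the robot as it stands. The module is installed in compiled form; this text tells all that it offers.
- The arm moves only by the tool servo_tool, never from a script. Its argument "targets" is a list of rows, each an object with "angular": the turn, a rotation vector about the tool's x, y, z in degrees, a list of three; "xyz": the shift along the tool's x, y, z in cm, a list of three; "claw": the finger opening in cm, from 0 to 8.76. A call has 1 to 20 rows; each row shifts and turns the commanded pose from where the row before left it, along the tool's axes as they then stand; what a row does not reach is not made up. A row lasts 1/10 s, in which the tool goes at most 50 mm and 8.59 degrees, less where a joint would pass 70% of its speed; a pose out of reach is approached as far as the arm can. A call is refused whole if a number of a shift passes 5 or a number of a turn 8.59, either way. A call with a gripper value outside its range is refused whole. The fingers move at their own pace and stop on an object; "force" is the grip in N (left out, the last holds). Time passes only in rows, so rows that do not move let the fingers close. It gives the time, the measured TCP pose, the force, the opening and the grip force at its end, in the units of the state.
- monitor.get_state(): the state, without advancing time (a new reading comes with each control period).
- viewer.grab_frame(name): name is "scene" or "side" or "wrist"; returns a dict with "color" (480x640x3 uint8, blue, green, red), "fovy" (degrees; the focal length in pixels is half the picture's height over the tangent of half this angle, whatever the lens; pixels are square), "cx", "cy" (the principal point, pixels), "k1" (the pictures are not rectified: a ray, as slopes to the right and down, at radius r is drawn at 1 + k1 r^2 times it, then the intrinsics apply), "R" (3x3) and "t" (3): a world point X has camera coordinates R X + t. Camera axes: x right, y down, z forward; pixel columns grow to the right and rows downward; lengths in m; the calibration is good to about 2 mm. A picture is of the moment at which its call begins. There is no depth.
- order.job_done(): hands the job in; it is judged then, once.
The state is a dict: "t": time; "q": joint angles; "qd": joint speeds; "joint_efforts": joint torques, N m; "eef_pos": TCP position; "ee_rot": TCP orientation; "force": force on the tool from outside, world axes, zero at the start; "moment": the same for the moment, N m; "width": finger opening in m; "gripper_force": force on a finger pad.
Only numpy, scipy, OpenCV 4.12 (cv2) and the standard library are available. Lean on these libraries where they do the work, as an engineer would, in place of code of your own. Each camera call takes 0.05 s, during which the arm holds its last target. There are 200 camera calls.

### The job

Shut off the bench's compressed-air feed: turn the valve wheel clockwise until red fills the indicator window and no other colour shows. Then snap the red marker clip, which lies on its side on the bench, fully home over the bare blue pipe between the valve and the filter, with its fin upright, and leave the tin, the bearing and the spanner where they are.

Things in the scene. Friction and masses are not known exactly. Their poses are not given: they have to be found in the camera images.
- air_feed: Fixed compressed-air feed on an aluminium plate (120 x 345 x 8 mm). Origin: on the bench, under the valve's axis; z up, y along the blue pipe (34 mm diameter, axis 110 mm above the bench) towards the grey filter block (y = 154 to 210 mm, 56 mm wide, knob top at 189 mm); x away from the robot. On the valve sits a round indicator housing, 140 mm diameter, 148 to 164 mm above the bench.
- window (a point): Centre of the white-framed window in the top of the indicator housing, 53 mm from the valve's axis on its +x side (away from the robot). It is 22 degrees wide, from radius 40 to 66 mm.
- wheel (a joint): Angle of the valve wheel (rad), growing clockwise seen from above. Its disc under the window is white with three 40-degree sectors: green (air on) is centred in the window at 0, red (shut) at 2.094, yellow (vent) at 4.189; red alone fills the window within 0.157 rad of its centre. About 0.25 N m of friction; it stays where it is left. Stops at -0.8 and 4.6.
- grip_bar (a point): Point on the valve's axis in the upright black grip bar of the wheel, 203 mm above the bench. The bar is 70 mm long, 18 mm thick and 36 mm high (179 to 215 mm above the bench) on a black disc of 64 mm diameter. The point's x axis runs along the bar (to the end with the white line), z up; it turns with the wheel.
- pipe_spot (a point): Point on the pipe's axis, 110 mm above the bench, in the middle of the bare length (84 mm long, between indicator housing and filter block), where the marker's bore centre must come. Axes as air_feed: y along the pipe, z up.
- marker: Red plastic clip-on pipe marker, about 120 g. Origin: centre of its bore; y along the bore, z towards the fin. Back block: 46 mm in x, 60 in y, from z = 17 to 33 mm. Two sprung arms below hug the pipe; flared tips are 46 mm apart, at z = -28 mm. It starts on its side, z level and pointing roughly to the robot's side, origin 23 mm above the bench; it can also stand on its arm tips, fin up.
- fin (a point): Middle of the marker's grip fin, 57 mm from the bore centre along the marker's z. The fin, with white bands, is 14 mm thick (marker's x), 60 mm long (y) and reaches from z = 31 to 71 mm. Axes as marker.
- marker_left (a joint): Opening of the marker's sprung arm on its -x side (rad): 0 relaxed, about 0.2 while passing the pipe's widest point, near 0 again when snapped on. Pushing the marker squarely down over the pipe takes about 10 to 15 N.
- marker_right (a joint): The same for the arm on its +x side.
- grease_tin: Yellow tin, 76 mm diameter, 85 mm high, standing; origin at the centre of its underside. Bystander.
- bearing: Steel bearing ring, 90 mm diameter, 23 mm high, lying flat; origin at the centre of its underside. Bystander.
- spanner: Steel spanner, 190 mm long, lying flat along its x axis. Bystander.
Not all that is in view belongs to the job. Several things have the shape of the marker; the one meant has the colours described above.

How it is judged:
By the outcome, as a careful person would: the job done as asked, in the order asked, and still so for the second after the job is handed in, with the robot touching nothing.
It also fails if it takes over 67 s, if anything falls off the work surface, if the arm or the gripper's body presses on something with over 40 N, if the wrist force passes 120 N, or if a joint passes its speed limit or range.

## Working session

There is one attempt and no reset: what is moved stays moved. The work goes in short steps, Python scripts to look and compute and a tool call to move; the robot and the scene stay as the last step left them, time stands still between calls to the robot, and variables do not carry over. Pictures are saved under pics/ and viewed, at most 10 in all, crops included, and the job is handed in when it is done.

Besides the shell and the picture viewer there is one more tool, called after "Call:" in YAML: its name, and indented under it one key for each argument. servo_tool: Moves the arm, as the interface text tells. Its arguments: {"type":"object","properties":{"targets":{"type":"array"},"force":{"type":"number"}},"required":["targets"]}

```bash
mkdir -p pics; cat > h.py <<'E'
import numpy as np, cv2, json
from station import monitor, viewer, order
def grab(n):
    f=viewer.grab_frame(n); return f
def ray(f,u,v):
    fl=240/np.tan(np.radians(f["fovy"])/2)
    K=np.array([[fl,0,f["cx"]],[0,fl,f["cy"]],[0,0,1]])
    p=cv2.undistortPoints(np.array([[[u,v]]],float),K,np.array([f["k1"],0,0,0.]))[0,0]
    R=np.array(f["R"]);t=np.array(f["t"])
    d=R.T@np.array([p[0],p[1],1]); return -R.T@t,d
def onz(f,u,v,z):
    c,d=ray(f,u,v); return c+d*(z-c[2])/d[2]
def proj(f,X):
    fl=240/np.tan(np.radians(f["fovy"])/2)
    c=np.array(f["R"])@np.array(X)+np.array(f["t"]); s=c[:2]/c[2]; s=s*(1+f["k1"]*(s@s)); return s*fl+[f["cx"],f["cy"]]
def tri(f1,p1,f2,p2):
    A=[];b=[]
    for f,p in((f1,p1),(f2,p2)):
        c,d=ray(f,*p); d=d/np.linalg.norm(d); M=np.eye(3)-np.outer(d,d); A.append(M); b.append(M@c)
    return np.linalg.lstsq(np.vstack(A),np.hstack(b),rcond=None)[0]
E
python3 - <<'E'
from h import *
import pickle
for n in("scene","side","wrist"):
    f=grab(n); cv2.imwrite(f"pics/{n}0.png",f["color"]); pickle.dump(f,open(f"{n}0.pkl","wb"))
    print(n,f["fovy"],f["cx"],f["cy"],f["k1"],-np.array(f["R"]).T@f["t"])
print(monitor.get_state())
E
```

```text
scene 57.84110144477264 323.9097787845035 240.79470349610338 -0.04465248235388871 [ 1.01667027 -0.49836809  0.95741563]
side 47.1233992768585 319.61513654029267 235.71933193084493 0.05974527672065866 [0.30845599 1.09213591 0.96368429]
wrist 68.64374077596669 315.6093698488763 238.79271314429724 -0.03426432141529555 [ 0.09461577 -0.67201836  0.38350733]
{'t': 0.15, 'q': array([-1.03790840e+00,  3.59173829e-01,  1.13131690e-02, -2.15801751e-04,
       -1.22410884e+00, -2.88094771e-01]), 'qd': array([ 0.00052552, -0.00418986,  0.00353443,  0.00151454,  0.00169666,
       -0.00119627]), 'joint_efforts': array([-1.25528997e-03, -5.83276176e+01,  2.93289685e+01,  7.00105146e+00,
        8.81489221e-03, -1.21693665e-04]), 'eef_pos': array([ 0.16347802, -0.65457371,  0.24789537]), 'ee_rot': array([ 3.14041019e+00, -1.38814836e-04, -2.89687286e+00]), 'force': array([-0.30377636, -0.11282573,  0.27694414]), 'moment': array([-0.0015766 , -0.01497821,  0.02958462]), 'gripper_force': 0.0, 'width': 0.08766951667805255}
```

View pics/scene0.png

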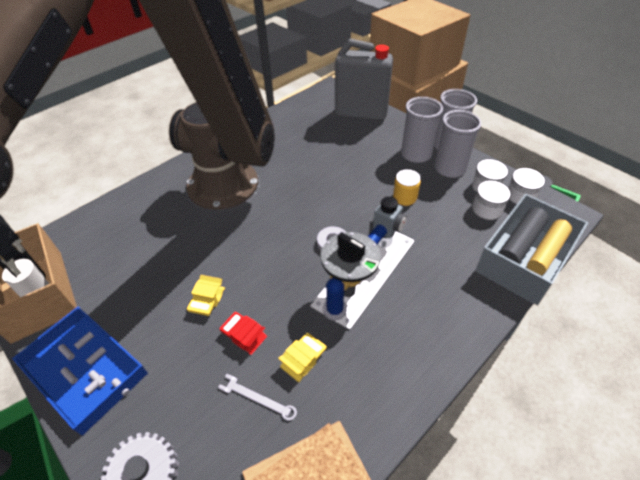

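View pics/side0.png

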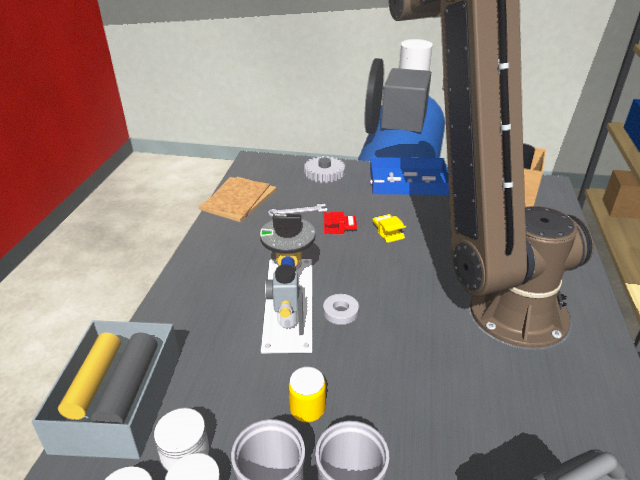

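Shaped like the marker: yellow ones at scene (205,295) and (302,356), and a red one with a white-banded fin at (243,332) / side (340,222). The red one fits the description. The valve is at scene (351,256) / side (288,235). I'll confirm the marker in an enlarged crop.

```bash
python3 - <<'E'
from h import *
import pickle
S=pickle.load(open("scene0.pkl","rb"));D=pickle.load(open("side0.pkl","rb"))
a=cv2.resize(S["color"][210:360,190:430],(800,500),interpolation=cv2.INTER_CUBIC)[:,:]
b=cv2.resize(D["color"][195:295,235:415],(0,0),fx=4.4,fy=4.4,interpolation=cv2.INTER_CUBIC)
cv2.imwrite("pics/c1.png",cv2.resize(np.vstack([cv2.resize(S["color"][215:355,200:420],(660,420),interpolation=2),cv2.resize(D["color"][200:260,240:400],(660,247),interpolation=2)]),(590,596)))
for n,f in(("scene",S),("side",D)):
    h=cv2.cvtColor(f["color"],cv2.COLOR_BGR2HSV)
    m=((((h[...,0]<8)|(h[...,0]>172))&(h[...,1]>130)&(h[...,2]>80))*255).astype(np.uint8)
    if n=="side": m[:,:150]=0
    c=[x for x in cv2.findContours(m,0,2)[0] if cv2.contourArea(x)>100]
    for x in c: print(n,"red",cv2.contourArea(x),cv2.boundingRect(x), cv2.minAreaRect(x))
for uv in((351,256),): print("hub scene",onz(S,*uv,.164))
print("hub side",onz(D,288,234,.164))
print("bar", tri(S,(351,247),D,(287,222)))
print("mk",onz(S,243,332,.03),onz(D,340,222,.03))
E
```

```text
scene red 1115.0 (220, 312, 47, 43) ((243.66000366210938, 331.1199951171875), (42.80000305175781, 31.000001907348633), 36.869895935058594)
scene red 158.0 (375, 44, 15, 15) ((382.0, 51.0), (14.0, 14.0), 90.0)
scene red 2188.5 (62, 0, 90, 60) ((99.2313003540039, 21.9061279296875), (44.02024459838867, 95.61663055419922), 69.64676666259766)
side red 584.0 (323, 211, 34, 23) ((339.5, 222.0), (22.0, 33.0), 90.0)
hub scene [ 0.59750674 -0.01971492  0.164     ]
hub side [ 0.5869452  -0.00534038  0.164     ]
bar [ 0.59245381 -0.0172775   0.19130059]
mk [ 0.50420677 -0.29158596  0.03      ] [ 0.492445   -0.27775093  0.03      ]
```

View pics/c1.png

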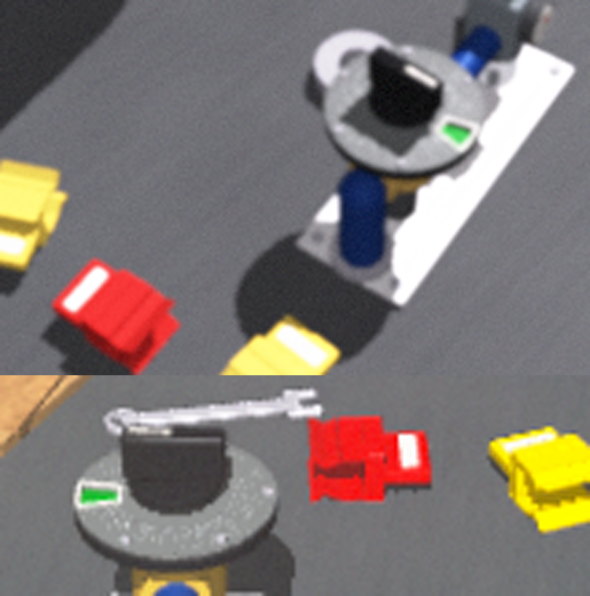

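The crop confirms the red marker with the white-banded fin, lying on its side with the fin towards the robot (about -x). The window shows green, and the bar lies towards it. I'll work out the feed pose and the wrist camera geometry, then move.

```bash
python3 - <<'E'
from h import *
import pickle
from scipy.spatial.transform import Rotation as Ro
S=pickle.load(open("scene0.pkl","rb"));D=pickle.load(open("side0.pkl","rb"));W=pickle.load(open("wrist0.pkl","rb"))
for uv in((414.4,240.4),(349.9,328.7),(311.9,305.6)): print("plate",onz(S,*uv,.008))
print("window",onz(S,370.5,264.5,.164),onz(D,240+98*160/590,200+(495-375)*60/221,.164))
st=monitor.get_state(); T=Ro.from_euler("xyz",st["ee_rot"]).as_matrix()
Rw=np.array(W["R"]); print("cam in tool",T.T@(-Rw.T@W["t"]-st["eef_pos"]),"view",T.T@Rw[2], "right",T.T@Rw[0])
print("tool axes world\n",T.round(3))
E
```

```text
plate [0.60470196 0.2449206  0.008     ]
plate [ 0.67043953 -0.0936636   0.008     ]
plate [ 0.5560809  -0.11426878  0.008     ]
window [ 0.64637616 -0.00626134  0.164     ] [ 0.64154328 -0.00208018  0.164     ]
cam in tool [ 7.10559039e-02 -8.02946822e-05 -1.35602287e-01] view [-2.67342106e-01  7.34426717e-05  9.63601678e-01] right [ 1.97306030e-05  9.99999997e-01 -7.07427686e-05]
tool axes world
 [[-0.97  -0.242 -0.   ]
 [-0.242  0.97   0.001]
 [ 0.     0.001 -1.   ]]
```

Call:
servo_tool:
  targets:
    - {"xyz": [-1.5,1.4,-0.5],"angular": [0,0,0],"claw": 8.7}
    - {"xyz": [-3.2,2.9,-0.5],"angular": [0,0,0],"claw": 8.7}
    - {"xyz": [-3.2,2.9,-0.5],"angular": [0,0,0],"claw": 8.7}
    - {"xyz": [-3.2,2.9,-0.5],"angular": [0,0,0],"claw": 8.7}
    - {"xyz": [-3.2,2.9,-0.5],"angular": [0,0,0],"claw": 8.7}
    - {"xyz": [-3.2,2.9,-0.5],"angular": [0,0,0],"claw": 8.7}
    - {"xyz": [-3.2,2.9,-0.5],"angular": [0,0,0],"claw": 8.7}
    - {"xyz": [-3.2,2.9,-0.5],"angular": [0,0,0],"claw": 8.7}
    - {"xyz": [-3.2,2.9,-0.5],"angular": [0,0,0],"claw": 8.7}
    - {"xyz": [-3.2,2.9,-0.5],"angular": [0,0,0],"claw": 8.7}
    - {"xyz": [-3.2,2.9,-0.5],"angular": [0,0,0],"claw": 8.7}
    - {"xyz": [-3.2,2.9,-0.5],"angular": [0,0,0],"claw": 8.7}
    - {"xyz": [-3.2,2.9,-0.5],"angular": [0,0,0],"claw": 8.7}
    - {"xyz": [-3.2,2.9,-0.5],"angular": [0,0,0],"claw": 8.7}
    - {"xyz": [-3.2,2.9,-0.5],"angular": [0,0,0],"claw": 8.7}
    - {"xyz": [-3.2,2.9,-0.5],"angular": [0,0,0],"claw": 8.7}
    - {"xyz": [-3.2,2.9,-0.2],"angular": [0,0,0],"claw": 8.7}
    - {"xyz": [-3.2,2.9,0],"angular": [0,0,0],"claw": 8.7}
    - {"xyz": [-1.3,1.1,0],"angular": [0,0,-4],"claw": 8.7}

```text
t: 2.05
eef_pos: [0.594, -0.0102, 0.3301]
ee_rot: [3.141, -0.0, -2.824]
force: [-0.3, -0.3, -0.2]
width: 0.087
gripper_force: 0.0
```

Call:
servo_tool:
  targets:
    - {"xyz": [0,0,0],"angular": [0,0,-8.5],"claw": 8.7}
    - {"xyz": [0,0,0],"angular": [0,0,-8.5],"claw": 8.7}
    - {"xyz": [0,0,0],"angular": [0,0,-8.5],"claw": 8.7}
    - {"xyz": [0,0,0],"angular": [0,0,-8.5],"claw": 8.7}
    - {"xyz": [0,0,0],"angular": [0,0,-8.5],"claw": 8.7}
    - {"xyz": [0,0,0],"angular": [0,0,-8.5],"claw": 8.7}
    - {"xyz": [0,0,0],"angular": [0,0,-8.5],"claw": 8.7}
    - {"xyz": [0,0,0],"angular": [0,0,-8.5],"claw": 8.7}
    - {"xyz": [0,0,0],"angular": [0,0,-8.5],"claw": 8.7}
    - {"xyz": [0,0,0],"angular": [0,0,-8.5],"claw": 8.7}
    - {"xyz": [0,0,0],"angular": [0,0,-8.5],"claw": 8.7}
    - {"xyz": [0,0,0],"angular": [0,0,-8.5],"claw": 8.7}
    - {"xyz": [0,0,0],"angular": [0,0,-8.5],"claw": 8.7}
    - {"xyz": [0,0,0],"angular": [0,0,-8.5],"claw": 8.7}
    - {"xyz": [0,0,0],"angular": [0,0,-8.5],"claw": 8.7}
    - {"xyz": [0,0,0],"angular": [0,0,-8.5],"claw": 8.7}
    - {"xyz": [0,0,0],"angular": [0,0,-8.5],"claw": 8.7}
    - {"xyz": [0,0,0],"angular": [0,0,-8.5],"claw": 8.7}
    - {"xyz": [0,0,0],"angular": [0,0,-8.5],"claw": 8.7}
    - {"xyz": [0,0,0],"angular": [0,0,-8.5],"claw": 8.7}

```text
t: 4.05
eef_pos: [0.5924, -0.0132, 0.3306]
ee_rot: [-3.141, 0.0, 0.146]
force: [-0.9, -1.0, -0.0]
width: 0.0871
gripper_force: 0.0
```

```bash
python3 - <<'E'
from h import *
import pickle
f=grab("wrist"); pickle.dump(f,open("w1.pkl","wb")); cv2.imwrite("pics/w1.png",f["color"])
s=monitor.get_state();print(s["t"],s["q"],s["eef_pos"],s["ee_rot"])
E
```

```text
4.1 [ 3.07261113e-01  1.81948273e-01 -4.37280448e-02 -2.33599564e-04
 -1.34513878e+00  1.41932446e+00] [ 0.59241076 -0.01316119  0.33064702] [-3.14137042e+00  5.29151605e-05  1.55736982e-01]
```

View pics/w1.png

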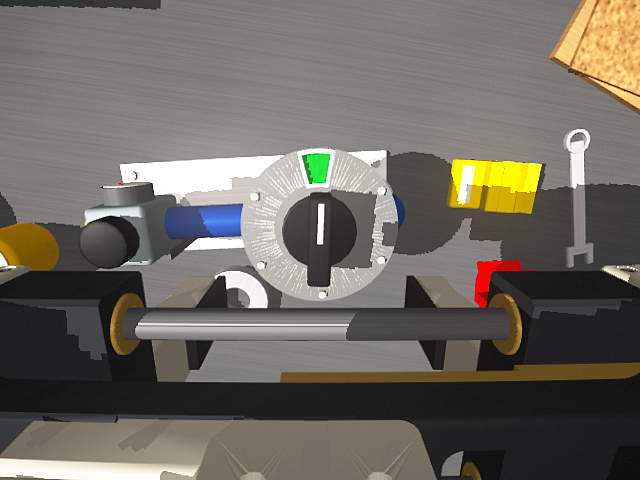

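The wrist view shows the hub at (320,225), the window with centred green at (317,168), the bar running almost straight down the picture from (321,195) to (315,285), and the pipe from (167,222) to (240,222).

```bash
python3 - <<'E'
from h import *
import pickle
f=pickle.load(open("w1.pkl","rb")); g=f["color"]; hs=cv2.cvtColor(g,cv2.COLOR_BGR2HSV)
def cen(m):
    m=m.astype(np.uint8)*255; c=max(cv2.findContours(m,0,2)[0],key=cv2.contourArea); return c,cv2.minAreaRect(c)
roi=np.zeros(g.shape[:2],bool)
# white line
r=roi.copy(); r[198:250,310:330]=1
c,m=cen(r&(g.min(2)>150)); print("line px",m); b=cv2.boxPoints(m); P=[onz(f,*p,.215)[:2] for p in b]
P=np.array(P);e=[P[1]-P[0],P[2]-P[1]];e=max(e,key=np.linalg.norm);print("line centre",P.mean(0),"ang",np.degrees(np.arctan2(e[1],e[0])))
# green
r=roi.copy(); r[145:190,295:340]=1
c,m=cen(r&(hs[...,0]>45)&(hs[...,0]<75)&(hs[...,1]>120)); M=cv2.moments(c);gw=onz(f,M["m10"]/M["m00"],M["m01"]/M["m00"],.162)[:2];print("green",gw)
# housing: mask grey ellipse approx by hand-edges
for col in (320,): pass
L,R_,T,B=onz(f,241,225,.156),onz(f,398,225,.156),onz(f,320,148,.16),onz(f,320,301,.16)
print("housing L R mid",(L+R_)/2,np.linalg.norm(L-R_),"TB",(T+B)/2,np.linalg.norm(T-B))
# pipe edges (blue) between cols 172..238
bl=(hs[...,0]>100)&(hs[...,0]<130)&(hs[...,1]>120)&(hs[...,2]>40)
top=[];bot=[]
for u in range(172,238,4):
    v=np.where(bl[190:260,u])[0]+190
    top.append((u,v.min()));bot.append((u,v.max()+1))
mid=np.array([(onz(f,*a,.11)[:2]+onz(f,*b,.11)[:2])/2 for a,b in zip(top,bot)])
w=np.linalg.norm(onz(f,*top[5],.11)-onz(f,*bot[5],.11));k=np.polyfit(mid[:,1],mid[:,0],1);print("pipe x=",k,"yaw",np.degrees(np.arctan(-k[0])),"w",w,mid[0],mid[-1])
# plate far edge
for uv in((125,165),(385,150)): print("plate",onz(f,*uv,.008))
E
```

```text
line px ((320.24169921875, 223.99107360839844), (5.858587265014648, 40.148555755615234), 1.9749339818954468)
line centre [ 0.60685208 -0.01456836] ang 6.539318703093203
green [ 0.64402134 -0.00625171]
housing L R mid [ 0.59277857 -0.01679239  0.156     ] 0.14248414236570411 TB [ 0.59012521 -0.01759216  0.16      ] 0.14100180441206442
pipe x= [-0.26749733  0.59318384] yaw 14.97584164485975 w 0.020470602648032344 [0.55909939 0.13378762] [0.57414791 0.06763053]
plate [0.60112233 0.23718851 0.008     ]
plate [ 0.66763707 -0.09114796  0.008     ]
```

Call:
servo_tool:
  targets:
    - {"xyz": [0,0.35,2],"angular": [0,0,0],"claw": 6}
    - {"xyz": [0,0,3],"angular": [0,0,0],"claw": 6}
    - {"xyz": [0,0,3],"angular": [0,0,0],"claw": 6}
    - {"xyz": [0,0,3],"angular": [0,0,0],"claw": 6}
    - {"xyz": [0,0,1.5],"angular": [0,0,0],"claw": 6}
    - {"xyz": [0,0,0],"angular": [0,0,0],"claw": 3.5}
    - {"xyz": [0,0,0],"angular": [0,0,0],"claw": 1.5}
    - {"xyz": [0,0,0],"angular": [0,0,0],"claw": 0.5}
    - {"xyz": [0,0,0],"angular": [0,0,0],"claw": 0.5}
    - {"xyz": [0,0,0],"angular": [0,0,0],"claw": 0.5}
  force: 25

```text
t: 5.1
eef_pos: [0.5937, -0.0171, 0.2064]
ee_rot: [-3.141, -0.001, 0.14]
force: [-0.3, 0.2, -0.9]
width: 0.0256
gripper_force: 0.0
```

Call:
servo_tool:
  targets:
    - {"xyz": [0,0,0],"angular": [0,0,0],"claw": 0.5}
    - {"xyz": [0,0,0],"angular": [0,0,0],"claw": 0.5}
    - {"xyz": [0,0,0],"angular": [0,0,0],"claw": 0.5}
    - {"xyz": [0,0,0],"angular": [0,0,0],"claw": 0.5}
  force: 25

```text
t: 5.5
eef_pos: [0.5935, -0.0162, 0.2061]
ee_rot: [-3.14, -0.001, 0.14]
force: [-2.3, 4.1, 3.3]
width: 0.0177
gripper_force: 24.9
```

Call:
servo_tool:
  targets:
    - {"xyz": [0,0,0],"angular": [0,0,5.85],"claw": 0.5}
    - {"xyz": [0,0,0],"angular": [0,0,5.85],"claw": 0.5}
    - {"xyz": [0,0,0],"angular": [0,0,5.85],"claw": 0.5}
    - {"xyz": [0,0,0],"angular": [0,0,5.85],"claw": 0.5}
    - {"xyz": [0,0,0],"angular": [0,0,5.85],"claw": 0.5}
    - {"xyz": [0,0,0],"angular": [0,0,5.85],"claw": 0.5}
    - {"xyz": [0,0,0],"angular": [0,0,5.85],"claw": 0.5}
    - {"xyz": [0,0,0],"angular": [0,0,5.85],"claw": 0.5}

```text
t: 6.3
eef_pos: [0.5928, -0.0182, 0.2061]
ee_rot: [3.14, -0.0, -0.681]
force: [-3.7, -5.5, 3.8]
width: 0.0178
gripper_force: 25.0
```

Call:
servo_tool:
  targets:
    - {"xyz": [0,0,0],"angular": [0,0,5.85],"claw": 0.5}
    - {"xyz": [0,0,0],"angular": [0,0,5.85],"claw": 0.5}
    - {"xyz": [0,0,0],"angular": [0,0,5.85],"claw": 0.5}
    - {"xyz": [0,0,0],"angular": [0,0,5.85],"claw": 0.5}
    - {"xyz": [0,0,0],"angular": [0,0,5.85],"claw": 0.5}
    - {"xyz": [0,0,0],"angular": [0,0,5.85],"claw": 0.5}
    - {"xyz": [0,0,0],"angular": [0,0,5.85],"claw": 0.5}
    - {"xyz": [0,0,0],"angular": [0,0,5.85],"claw": 0.5}
    - {"xyz": [0,0,0],"angular": [0,0,5.85],"claw": 0.5}
    - {"xyz": [0,0,0],"angular": [0,0,5.85],"claw": 0.5}
    - {"xyz": [0,0,0],"angular": [0,0,5.85],"claw": 0.5}
    - {"xyz": [0,0,0],"angular": [0,0,5.85],"claw": 0.5}
    - {"xyz": [0,0,0],"angular": [0,0,0],"claw": 0.5}
    - {"xyz": [0,0,0],"angular": [0,0,0],"claw": 0.5}

```text
t: 7.7
eef_pos: [0.5897, -0.0191, 0.206]
ee_rot: [3.136, -0.005, -1.903]
force: [-15.5, -5.0, 11.0]
width: 0.018
gripper_force: 25.0
```

```bash
python3 - <<'E'
from h import *
s=monitor.get_state();print(s["eef_pos"],np.degrees(s["ee_rot"]),s["force"],s["moment"])
ims=[]
for n,b in(("scene",(225,295,310,400)),("side",(195,255,240,340)),("wrist",(0,300,120,520))):
    f=grab(n);h=cv2.cvtColor(f["color"],cv2.COLOR_BGR2HSV);c=f["color"][b[0]:b[1],b[2]:b[3]];ims.append(cv2.resize(c,(400,290),interpolation=2))
cv2.imwrite("pics/v2.png",np.vstack([np.hstack(ims[:2]),np.hstack([ims[2],ims[2]*0])]))
E
```

```text
[ 0.58973275 -0.01907296  0.20600913] [ 179.68471936   -0.26377601 -109.05419099] [-15.47584375  -4.97307504  11.04418658] [-1.60875149  5.07679468 -0.24240629]
```

View pics/v2.png

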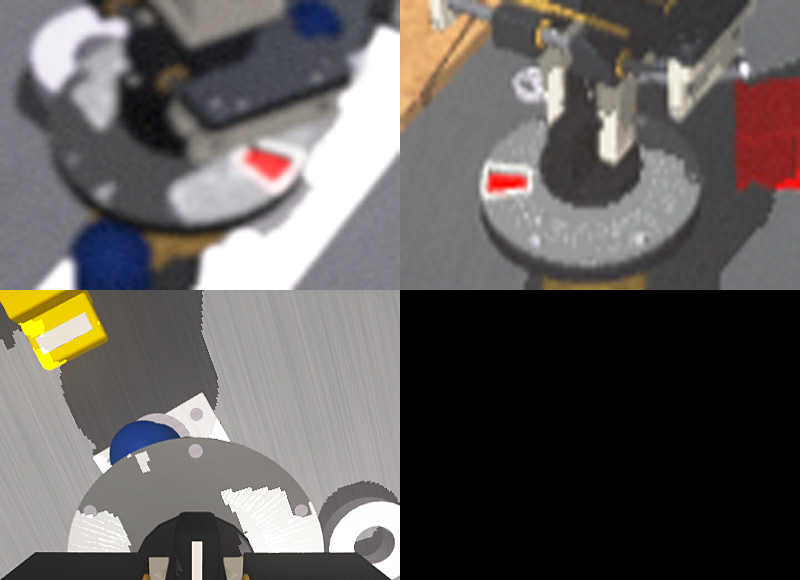

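Red fills the window in both the scene crop (268,163) and the side crop (507,182). I'll release and move over the marker.

Call:
servo_tool:
  targets:
    - {"xyz": [0,0,0],"angular": [0,0,0],"claw": 5}
    - {"xyz": [0,0,0],"angular": [0,0,0],"claw": 5}
    - {"xyz": [0,0,0],"angular": [0,0,0],"claw": 5}
    - {"xyz": [0,0,0],"angular": [0,0,0],"claw": 5}
    - {"xyz": [0,0,-2],"angular": [0,0,0],"claw": 8.7}
    - {"xyz": [0,0,-3],"angular": [0,0,0],"claw": 8.7}
    - {"xyz": [0,0,-3],"angular": [0,0,0],"claw": 8.7}
    - {"xyz": [3.6,0.2,0],"angular": [0,0,0],"claw": 8.7}
    - {"xyz": [3.6,0.2,0],"angular": [0,0,0],"claw": 8.7}
    - {"xyz": [3.6,0.2,0],"angular": [0,0,0],"claw": 8.7}
    - {"xyz": [3.6,0.2,0],"angular": [0,0,0],"claw": 8.7}
    - {"xyz": [3.6,0.2,0],"angular": [0,0,0],"claw": 8.7}
    - {"xyz": [3.6,0.2,0],"angular": [0,0,0],"claw": 8.7}
    - {"xyz": [3.6,0.2,0],"angular": [0,0,0],"claw": 8.7}
    - {"xyz": [3.6,0.2,0],"angular": [0,0,0],"claw": 8.7}

```text
t: 9.35
eef_pos: [0.4842, -0.2855, 0.2857]
ee_rot: [-3.141, 0.0, -1.902]
force: [0.2, -0.4, -0.7]
width: 0.0871
gripper_force: 0.0
```

Call:
servo_tool:
  targets:
    - {"xyz": [0,0,0],"angular": [0,0,8.5],"claw": 8.7}
    - {"xyz": [0,0,0],"angular": [0,0,8.5],"claw": 8.7}
    - {"xyz": [0,0,0],"angular": [0,0,8.5],"claw": 8.7}
    - {"xyz": [0,0,0],"angular": [0,0,8.5],"claw": 8.7}
    - {"xyz": [0,0,0],"angular": [0,0,8.5],"claw": 8.7}
    - {"xyz": [0,0,0],"angular": [0,0,8.5],"claw": 8.7}
    - {"xyz": [0,0,0],"angular": [0,0,8.5],"claw": 8.7}
    - {"xyz": [0,0,0],"angular": [0,0,8.5],"claw": 8.7}
    - {"xyz": [0,0,0],"angular": [0,0,0],"claw": 8.7}

```text
t: 10.25
eef_pos: [0.4849, -0.2842, 0.2855]
ee_rot: [-3.142, 0.0, -3.091]
force: [-0.2, 0.2, 0.6]
width: 0.0872
gripper_force: 0.0
```

```bash
python3 - <<'E'
from h import *
import pickle
f=grab("wrist"); pickle.dump(f,open("w3.pkl","wb")); cv2.imwrite("pics/w3.png",f["color"])
s=monitor.get_state();print(s["t"],s["q"],s["eef_pos"],s["ee_rot"])
h=cv2.cvtColor(f["color"],cv2.COLOR_BGR2HSV)
m=((((h[...,0]<8)|(h[...,0]>172))&(h[...,1]>130)&(h[...,2]>60))*255).astype(np.uint8)
c=max(cv2.findContours(m,0,2)[0],key=cv2.contourArea);print(cv2.minAreaRect(c),cv2.boundingRect(c))
S=grab("scene");hs=cv2.cvtColor(S["color"],cv2.COLOR_BGR2HSV)[255:275,358:385]
for n,lo,hi in(("g",45,75),("y",20,35)): print(n,((hs[...,0]>lo)&(hs[...,0]<hi)&(hs[...,1]>120)).sum())
print("r",(((hs[...,0]<8)|(hs[...,0]>172))&(hs[...,1]>120)).sum())
E
```

```text
10.3 [-1.82000344e-01  1.50705030e-01 -1.83403926e-01  4.31266175e-06
 -1.23664218e+00 -1.33264860e+00] [ 0.48486078 -0.28425478  0.28551373] [-3.14157803e+00  4.29511738e-05 -3.08544386e+00]
((310.07000732421875, 215.49000549316406), (90.08539581298828, 54.871482849121094), 81.8698959350586) (278, 168, 66, 96)
g 0
y 0
r 37
```

View pics/w3.png

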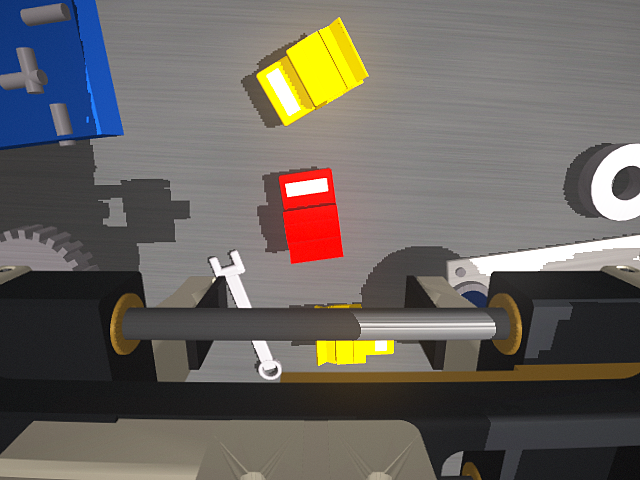

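The red marker is at (310,215). Its fin is towards the top of the picture, with the white band at about (306,187), the outer edge from (279,178) to (331,169), and the block end at (291,263) to (343,257). The spanner and the yellow clip leave room for the fingers.

```bash
python3 - <<'E'
from h import *
import pickle
f=pickle.load(open("w3.pkl","rb")); g=f["color"]
m=np.zeros(g.shape[:2],np.uint8); r=np.s_[170:205,275:340]
m[r]=(g[r].min(2)>150)*255
c=max(cv2.findContours(m,0,2)[0],key=cv2.contourArea); mr=cv2.minAreaRect(c); print(mr)
P=np.array([onz(f,*p,.030)[:2] for p in cv2.boxPoints(mr)]); print("band",P.mean(0)); e=max([P[1]-P[0],P[2]-P[1]],key=np.linalg.norm); print(np.linalg.norm(e),np.degrees(np.arctan2(e[1],e[0])))
for uv,z in(((279,178),.03),((331,169),.03),((343,257),.046),((291,263),.046),((284,211),.046),((337,205),.046)): print(uv,onz(f,*uv,z))
E
```

```text
((306.2099609375, 186.96998596191406), (13.57645034790039, 41.719303131103516), 81.8698959350586)
band [ 0.46328424 -0.29582408]
0.04615301514119687 100.95617351839024
(279, 178) [ 0.45487029 -0.32620761  0.03      ]
(331, 169) [ 0.44221037 -0.26949937  0.03      ]
(343, 257) [ 0.53758962 -0.25071887  0.046     ]
(291, 263) [ 0.54768667 -0.30888379  0.046     ]
(284, 211) [ 0.48842411 -0.3183774   0.046     ]
(337, 205) [ 0.47895016 -0.26140847  0.046     ]
```

Call:
servo_tool:
  targets:
    - {"xyz": [0,0,0],"angular": [0,0,-7.3],"claw": 8.7}
    - {"xyz": [2.8,-0.7,3],"angular": [0,0,0],"claw": 8.7}
    - {"xyz": [0,0,4],"angular": [0,0,0],"claw": 8.7}
    - {"xyz": [0,0,4],"angular": [0,0,0],"claw": 8.7}
    - {"xyz": [0,0,4],"angular": [0,0,0],"claw": 8.7}
    - {"xyz": [0,0,4],"angular": [0,0,0],"claw": 8.7}
    - {"xyz": [0,0,3],"angular": [0,0,0],"claw": 8.7}
    - {"xyz": [0,0,0],"angular": [0,0,0],"claw": 8.7}
    - {"xyz": [0,0,0],"angular": [0,0,0],"claw": 8.7}

```text
t: 11.25
eef_pos: [0.4587, -0.2964, 0.066]
ee_rot: [-3.141, -0.001, -2.959]
force: [-0.0, -0.5, 1.1]
width: 0.0871
gripper_force: 0.0
```

Call:
servo_tool:
  targets:
    - {"xyz": [0,0,2],"angular": [0,0,0],"claw": 8.7}
    - {"xyz": [0,0,1.8],"angular": [0,0,0],"claw": 8.7}
    - {"xyz": [0,0,0],"angular": [0,0,0],"claw": 7}
    - {"xyz": [0,0,0],"angular": [0,0,0],"claw": 6.5}
    - {"xyz": [0,0,0],"angular": [0,0,0],"claw": 5.5}
    - {"xyz": [0,0,0],"angular": [0,0,0],"claw": 5.5}
    - {"xyz": [0,0,0],"angular": [0,0,0],"claw": 5.5}
    - {"xyz": [0,0,0],"angular": [0,0,0],"claw": 5.5}
    - {"xyz": [0,0,0],"angular": [0,0,0],"claw": 5.5}
  force: 5

```text
t: 12.15
eef_pos: [0.4585, -0.2963, 0.0279]
ee_rot: [-3.141, 0.0, -2.961]
force: [-1.7, -0.3, 2.0]
width: 0.0599
gripper_force: 5.0
```

Call:
servo_tool:
  targets:
    - {"xyz": [-0.26,0,-0.76],"angular": [0,0,0],"claw": 5.5}
    - {"xyz": [-0.27,0,-0.76],"angular": [0,0,0],"claw": 5.5}
    - {"xyz": [-0.4,0,-0.7],"angular": [0,0,0],"claw": 5.5}
    - {"xyz": [-0.4,0,-0.7],"angular": [0,0,0],"claw": 5.5}
    - {"xyz": [-0.54,0,-0.65],"angular": [0,0,0],"claw": 5.5}
    - {"xyz": [-0.54,0,-0.65],"angular": [0,0,0],"claw": 5.5}
    - {"xyz": [-0.65,0,-0.54],"angular": [0,0,0],"claw": 5.5}
    - {"xyz": [-0.65,0,-0.54],"angular": [0,0,0],"claw": 5.5}
    - {"xyz": [-0.7,0,-0.4],"angular": [0,0,0],"claw": 5.5}
    - {"xyz": [-0.7,0,-0.4],"angular": [0,0,0],"claw": 5.5}
    - {"xyz": [-0.75,0,-0.26],"angular": [0,0,0],"claw": 5.5}
    - {"xyz": [-0.75,0,-0.26],"angular": [0,0,0],"claw": 5.5}
    - {"xyz": [0,0,-0.5],"angular": [0,0,0],"claw": 5.5}
    - {"xyz": [0,0,-0.5],"angular": [0,0,0],"claw": 5.5}
    - {"xyz": [0,0,0],"angular": [0,0,0],"claw": 5.5}
  force: 3

```text
t: 13.65
eef_pos: [0.5236, -0.2845, 0.1046]
ee_rot: [-3.141, 0.001, -2.961]
force: [0.2, 0.4, -1.5]
width: 0.0598
gripper_force: 3.0
```

```bash
python3 - <<'E'
from h import *
s=monitor.get_state();print(s["t"],s["eef_pos"],s["ee_rot"],s["force"],s["width"])
a=grab("scene")["color"][260:380,170:330];b=grab("side")["color"][180:260,280:400]
cv2.imwrite("pics/l4.png",np.hstack([cv2.resize(a,(400,300),interpolation=2),cv2.resize(b,(400,300),interpolation=2)]))
E
```

```text
13.65 [ 0.52359146 -0.28448843  0.10456347] [-3.14114904e+00  8.76746357e-04 -2.96137203e+00] [ 0.18585688  0.44334629 -1.46506629] 0.059785260309638606
```

View pics/l4.png

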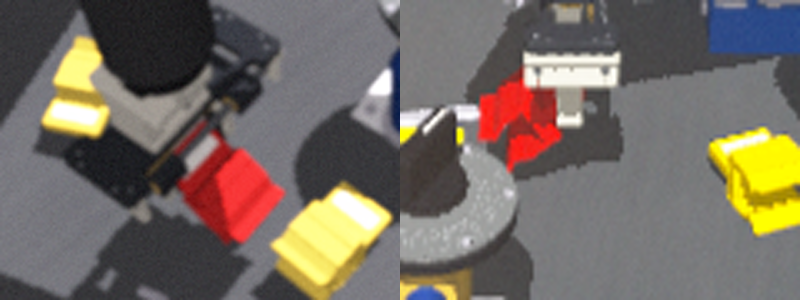

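The marker pivoted only about 35–45° in the grip and hangs tilted in the air. I'll tilt the tool so the marker comes upright, then look at its profile.

Call:
servo_tool:
  targets:
    - {"xyz": [0,0,-2],"angular": [0,0,0],"claw": 5.5}
    - {"xyz": [0,0,-2],"angular": [0,0,0],"claw": 5.5}
    - {"xyz": [0,0,0],"angular": [0,4,0],"claw": 5.5}
    - {"xyz": [0,0,0],"angular": [0,6,0],"claw": 5.5}
    - {"xyz": [0,0,0],"angular": [0,6,0],"claw": 5.5}
    - {"xyz": [0,0,0],"angular": [0,6,0],"claw": 5.5}
    - {"xyz": [0,0,0],"angular": [0,6,0],"claw": 5.5}
    - {"xyz": [0,0,0],"angular": [0,6,0],"claw": 5.5}
    - {"xyz": [0,0,0],"angular": [0,6,0],"claw": 5.5}
    - {"xyz": [0,0,0],"angular": [0,0,0],"claw": 5.5}
    - {"xyz": [0,0,0],"angular": [0,0,0],"claw": 5.5}
  force: 6

```text
t: 14.85
eef_pos: [0.5234, -0.2842, 0.1422]
ee_rot: [3.141, -0.699, -2.961]
force: [-0.4, 0.6, -1.9]
width: 0.0598
gripper_force: 6.0
```

```bash
cat > rect.py <<'E'
from h import *
import sys
from scipy.spatial.transform import Rotation as Ro
s=monitor.get_state();print(s["t"],s["eef_pos"],s["ee_rot"],s["q"],s["force"],s["width"])
T=Ro.from_euler("xyz",s["ee_rot"]).as_matrix()
G=s["eef_pos"]+T[:,2]*.003
a=np.radians(100.5);y=np.array([np.cos(a),np.sin(a),0]);e=np.array([y[1],-y[0],0]) # e: forward(+x)
f=grab("side")
O=G+.03*y
U,V=np.meshgrid(np.arange(400),np.arange(400))
X=O[:,None,None]+e[:,None,None]*((U-200)/2000)+np.array([0,0,1])[:,None,None]*((150-V)/2000)
fl=240/np.tan(np.radians(f["fovy"])/2)
K=np.array([[fl,0,f["cx"]],[0,fl,f["cy"]],[0,0,1]])
c=np.einsum("ij,jab->iab",np.array(f["R"]),X)+np.array(f["t"])[:,None,None]
sx,sy=c[0]/c[2],c[1]/c[2];k=1+f["k1"]*(sx**2+sy**2)
im=cv2.remap(f["color"],(sx*k*fl+f["cx"]).astype(np.float32),(sy*k*fl+f["cy"]).astype(np.float32),1)
b=grab("scene")["color"][240:380,190:330]
cv2.imwrite(sys.argv[1],np.hstack([im,cv2.resize(b,(400,400),interpolation=2)]))
E
python3 rect.py pics/r5.png
```

```text
14.85 [ 0.52340673 -0.28419138  0.14223249] [ 3.14062997 -0.69893024 -2.96061424] [-0.07129753  0.67367341  0.02879577  0.16046846 -1.60874809 -1.36985914] [-0.38708488  0.58243921 -1.88133444] 0.05983574185316456
```

View pics/r5.png

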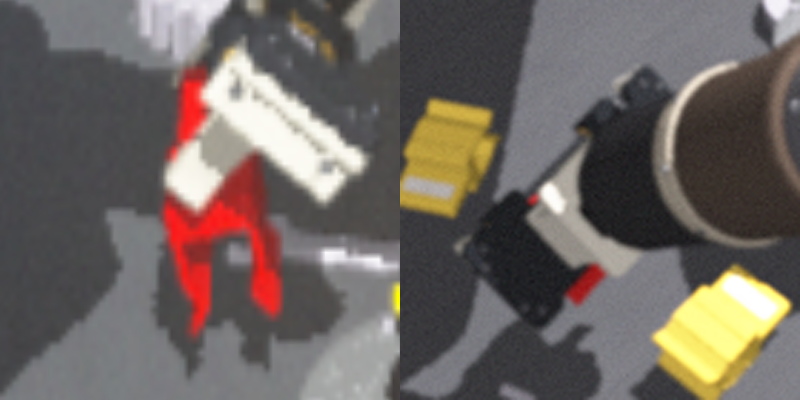

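In the rectified profile, the arm tips are at (198,333) and (268,315) and the grasp is at (200,150). The marker still leans about 12°, so I'll tilt 12° more and lower it.

Call:
servo_tool:
  targets:
    - {"xyz": [0,0,0],"angular": [0,6,0],"claw": 5.5}
    - {"xyz": [0,0,0],"angular": [0,6,0],"claw": 5.5}
    - {"xyz": [-0.79,0,0.62],"angular": [0,0,0],"claw": 5.5}
    - {"xyz": [-0.79,0,0.62],"angular": [0,0,0],"claw": 5.5}
    - {"xyz": [-0.79,0,0.62],"angular": [0,0,0],"claw": 5.5}
    - {"xyz": [-0.79,0,0.62],"angular": [0,0,0],"claw": 5.5}
    - {"xyz": [-0.16,0,0.12],"angular": [0,0,0],"claw": 5.5}
    - {"xyz": [-0.16,0,0.12],"angular": [0,0,0],"claw": 5.5}
    - {"xyz": [0,0,0],"angular": [0,0,0],"claw": 5.5}
  force: 4

```text
t: 15.85
eef_pos: [0.5235, -0.2844, 0.0998]
ee_rot: [-3.141, -0.907, -2.962]
force: [0.9, -0.4, -2.1]
width: 0.06
gripper_force: 4.0
```

Call:
servo_tool:
  targets:
    - {"xyz": [-0.16,0,0.12],"angular": [0,0,0],"claw": 5.5}
    - {"xyz": [-0.16,0,0.12],"angular": [0,0,0],"claw": 5.5}
    - {"xyz": [-0.16,0,0.12],"angular": [0,0,0],"claw": 5.5}
    - {"xyz": [0,0,0],"angular": [0,0,0],"claw": 5.5}
  force: 3

```text
t: 16.25
eef_pos: [0.5234, -0.2843, 0.0933]
ee_rot: [3.141, -0.908, -2.961]
force: [0.2, 0.6, -0.4]
width: 0.0603
gripper_force: 3.0
```

Call:
servo_tool:
  targets:
    - {"xyz": [-0.16,0,0.12],"angular": [0,0,0],"claw": 5.5}
    - {"xyz": [0,0,0],"angular": [0,0,0],"claw": 5.5}
  force: 3

```text
t: 16.45
eef_pos: [0.5235, -0.2843, 0.0913]
ee_rot: [3.141, -0.908, -2.961]
force: [-0.3, -0.2, -1.0]
width: 0.0596
gripper_force: 3.0
```

Call:
servo_tool:
  targets:
    - {"xyz": [-0.16,0,0.12],"angular": [0,0,0],"claw": 5.5}
    - {"xyz": [-0.08,0,0.06],"angular": [0,0,0],"claw": 5.5}
    - {"xyz": [0,0,0],"angular": [0,0,0],"claw": 5.5}
  force: 3

```text
t: 16.75
eef_pos: [0.5238, -0.2844, 0.0892]
ee_rot: [-3.141, -0.908, -2.962]
force: [1.4, 1.6, 3.0]
width: 0.0598
gripper_force: 3.0
```

```bash
python3 rect.py pics/r6.png; python3 - <<'E'
import cv2,numpy as np
im=cv2.imread("pics/r6.png")[:,:400];h=cv2.cvtColor(im,cv2.COLOR_BGR2HSV)
m=((h[...,0]<8)|(h[...,0]>172))&(h[...,1]>130)&(h[...,2]>60)
for u in range(150,310,6):
    v=np.where(m[:,u])[0]; print(u,(v.min(),v.max()) if len(v) else None,end=" ")
E
```

```text
16.75 [ 0.52375324 -0.28439293  0.08920271] [-3.14086569 -0.90787615 -2.96155205] [-0.05642169  0.84248656  0.08927053  0.18825225 -1.70915716 -1.39728222] [1.38714673 1.64794816 3.01682813] 0.05981390611195936
150 (np.int64(204), np.int64(222)) 156 (np.int64(142), np.int64(325)) 162 (np.int64(132), np.int64(324)) 168 (np.int64(132), np.int64(318)) 174 (np.int64(132), np.int64(306)) 180 (np.int64(130), np.int64(240)) 186 (np.int64(73), np.int64(235)) 192 (np.int64(61), np.int64(235)) 198 (np.int64(61), np.int64(234)) 204 (np.int64(59), np.int64(234)) 210 (np.int64(63), np.int64(234)) 216 (np.int64(195), np.int64(235)) 222 (np.int64(191), np.int64(308)) 228 (np.int64(185), np.int64(316)) 234 (np.int64(180), np.int64(322)) 240 (np.int64(180), np.int64(323)) 246 (np.int64(256), np.int64(275)) 252 None 258 None 264 None 270 None 276 None 282 None 288 None 294 None 300 None 306 None
```

The profile is now symmetric: both tips at row 324 and the fin over the middle, so the marker stands upright. I'll release, withdraw and re-grip across the fin's thickness.

Call:
servo_tool:
  targets:
    - {"xyz": [0,0,0],"angular": [0,0,0],"claw": 6.6}
    - {"xyz": [0,0,0],"angular": [0,0,0],"claw": 7.2}
    - {"xyz": [0,0,0],"angular": [0,0,0],"claw": 8.0}
    - {"xyz": [0,0,0],"angular": [0,0,0],"claw": 8.0}
    - {"xyz": [0,0,-1],"angular": [0,0,0],"claw": 8.0}
    - {"xyz": [0,0,-2],"angular": [0,0,0],"claw": 8.0}
    - {"xyz": [0,0,-3.5],"angular": [0,0,0],"claw": 8.0}
    - {"xyz": [0,0,-3.5],"angular": [0,0,0],"claw": 8.0}
    - {"xyz": [0,0,0],"angular": [0,-7.43,0],"claw": 8.0}
    - {"xyz": [0,0,0],"angular": [0,-7.43,0],"claw": 8.0}
    - {"xyz": [0,0,0],"angular": [0,-7.43,0],"claw": 8.0}
    - {"xyz": [0,0,0],"angular": [0,-7.43,0],"claw": 8.0}
    - {"xyz": [0,0,0],"angular": [0,-7.43,0],"claw": 8.0}
    - {"xyz": [0,0,0],"angular": [0,-7.43,0],"claw": 8.0}
    - {"xyz": [0,0,0],"angular": [0,-7.43,0],"claw": 8.0}
    - {"xyz": [0,0,-4],"angular": [0,0,0],"claw": 8.0}
    - {"xyz": [0,0,-4],"angular": [0,0,0],"claw": 8.0}
    - {"xyz": [4,0,0],"angular": [0,0,0],"claw": 8.0}
    - {"xyz": [4.1,0,0],"angular": [0,0,0],"claw": 8.0}
    - {"xyz": [0,0,0],"angular": [0,0,0],"claw": 8.0}

```text
t: 18.85
eef_pos: [0.518, -0.285, 0.2319]
ee_rot: [3.141, 0.001, -2.963]
force: [0.7, 0.2, 0.1]
width: 0.0802
gripper_force: 0.0
```

Call:
servo_tool:
  targets:
    - {"xyz": [0,0,0],"angular": [0,0,-8.2],"claw": 5}
    - {"xyz": [0,0,0],"angular": [0,0,-8.2],"claw": 5}
    - {"xyz": [0,0,0],"angular": [0,0,-8.2],"claw": 5}
    - {"xyz": [0,0,0],"angular": [0,0,-8.2],"claw": 5}
    - {"xyz": [0,0,0],"angular": [0,0,-8.2],"claw": 5}
    - {"xyz": [0,0,0],"angular": [0,0,-8.2],"claw": 5}
    - {"xyz": [0,0,0],"angular": [0,0,-8.2],"claw": 5}
    - {"xyz": [0,0,0],"angular": [0,0,-8.2],"claw": 5}
    - {"xyz": [0,0,0],"angular": [0,0,-8.2],"claw": 5}
    - {"xyz": [0,0,0],"angular": [0,0,-8.2],"claw": 5}
    - {"xyz": [0,0,0],"angular": [0,0,-8.2],"claw": 5}
    - {"xyz": [0,0,0],"angular": [0,0,0],"claw": 5}
    - {"xyz": [0,0,0],"angular": [0,0,0],"claw": 5}

```text
t: 20.15
eef_pos: [0.5218, -0.2847, 0.2306]
ee_rot: [-3.141, -0.0, -1.391]
force: [0.5, 0.5, 0.3]
width: 0.05
gripper_force: 0.0
```

```bash
python3 - <<'E'
from h import *
import pickle
f=grab("wrist"); pickle.dump(f,open("w7.pkl","wb")); g=f["color"]
s=monitor.get_state();print(s["t"],s["q"],s["eef_pos"],np.degrees(s["ee_rot"]))
h=cv2.cvtColor(g,cv2.COLOR_BGR2HSV)
m=((((h[...,0]<8)|(h[...,0]>172))&(h[...,1]>130)&(h[...,2]>60))*255).astype(np.uint8)
for c in cv2.findContours(m,0,2)[0]:
    if cv2.contourArea(c)>300: print(cv2.minAreaRect(c),cv2.boundingRect(c))
print("expected fin top px",proj(f,[.5215,-.2848,.099]), "ends",[proj(f,[.5215+d*-.182,-.2848+d*.983,.099]).round() for d in(-.03,.03)])
w=((g.min(2)>150)*255).astype(np.uint8)
for c in cv2.findContours(w,0,2)[0]:
    if cv2.contourArea(c)>150: print("white",cv2.minAreaRect(c))
v=g[0:300,150:480].copy(); cv2.imwrite("pics/w7.png",cv2.resize(v,(660,600)))
E
```

```text
20.2 [-1.70900210e-01  2.39273057e-01 -1.99006453e-01 -3.45594719e-05
 -1.13198706e+00  3.50872304e-01] [ 0.52173231 -0.28466662  0.23047018] [-1.79970880e+02 -8.74914660e-03 -7.96892016e+01]
((318.5, 227.0), (86.0, 51.0), 90.0) (293, 184, 52, 87)
expected fin top px [317.19382238 236.19568386] ends [array([317., 198.]), array([317., 272.])]
white ((163.0, 476.5), (5.0, 64.0), 90.0)
white ((257.01995849609375, 360.1010437011719), (23.021242141723633, 22.971303939819336), 2.862405300140381)
white ((481.52581787109375, 207.0670166015625), (14.574551582336426, 49.467315673828125), 68.96248626708984)
white ((209.88461303710938, 112.92308807373047), (41.380496978759766, 191.60545349121094), 78.69007110595703)
```

Call:
servo_tool:
  targets:
    - {"xyz": [0,0,4],"angular": [0,0,0],"claw": 5}
    - {"xyz": [0,0,4],"angular": [0,0,0],"claw": 5}
    - {"xyz": [0,0,3.5],"angular": [0,0,0],"claw": 5}
    - {"xyz": [0,0,2.5],"angular": [0,0,0],"claw": 5}
    - {"xyz": [0,0,0],"angular": [0,0,0],"claw": 3}
    - {"xyz": [0,0,0],"angular": [0,0,0],"claw": 2}
    - {"xyz": [0,0,0],"angular": [0,0,0],"claw": 0.8}
    - {"xyz": [0,0,0],"angular": [0,0,0],"claw": 0.8}
    - {"xyz": [0,0,0],"angular": [0,0,0],"claw": 0.8}
    - {"xyz": [0,0,0],"angular": [0,0,0],"claw": 0.8}
    - {"xyz": [0,0,0],"angular": [0,0,0],"claw": 0.8}
  force: 10

```text
t: 21.3
eef_pos: [0.5219, -0.2848, 0.091]
ee_rot: [-3.14, -0.001, -1.387]
force: [-0.6, 0.4, 4.9]
width: 0.0139
gripper_force: 10.0
```

Call:
servo_tool:
  targets:
    - {"xyz": [0,0,0],"angular": [0,0,0],"claw": 0.8}
    - {"xyz": [0,0,0],"angular": [0,0,0],"claw": 0.8}
  force: 45

```text
t: 21.5
eef_pos: [0.5219, -0.2848, 0.0909]
ee_rot: [-3.14, -0.001, -1.387]
force: [-1.2, 1.4, 6.3]
width: 0.0137
gripper_force: 45.0
```

```bash
python3 - <<'E'
from h import *
import pickle
from scipy.spatial.transform import Rotation as Ro
f=pickle.load(open("w1.pkl","rb"));print(onz(f,205,221.5,.11), onz(f,168,222,.11),onz(f,240,221,.11))
hub=np.array([.5915,-.0175]);a=np.radians(11.3);p=hub+.112*np.array([-np.sin(a),np.cos(a)]);print("spot",p,"line at y=.10: x",hub[0]-(.1-hub[1])*np.tan(a))
print("spot px",proj(f,[*p,.11]))
g=f["color"];print([tuple(g[v,205]) for v in range(198,246,4)])
s=monitor.get_state();T=Ro.from_euler("xyz",s["ee_rot"]).as_matrix();print("move tool cm",T.T@(np.r_[p,.34]-s["eef_pos"])*100,np.degrees(s["ee_rot"]))
E
```

```text
[0.56858005 0.09961394 0.11      ] [0.56240918 0.13811578 0.11      ] [0.57441666 0.06347051 0.11      ]
spot [0.56955403 0.09232884] line at y=.10: x 0.5680211831703397
spot px [212.02300304 221.58651697]
[(np.uint8(196), np.uint8(201), np.uint8(208)), (np.uint8(197), np.uint8(201), np.uint8(208)), (np.uint8(117), np.uint8(73), np.uint8(60)), (np.uint8(179), np.uint8(99), np.uint8(75)), (np.uint8(203), np.uint8(106), np.uint8(73)), (np.uint8(224), np.uint8(119), np.uint8(77)), (np.uint8(242), np.uint8(146), np.uint8(89)), (np.uint8(140), np.uint8(81), np.uint8(63)), (np.uint8(109), np.uint8(69), np.uint8(58)), (np.uint8(105), np.uint8(68), np.uint8(58)), (np.uint8(255), np.uint8(255), np.uint8(255)), (np.uint8(255), np.uint8(255), np.uint8(255))]
move tool cm [-36.19205085 -11.60932773 -24.91721476] [-1.79935737e+02 -3.69996691e-02 -7.94572889e+01]
```

Call:
servo_tool:
  targets:
    - {"xyz": [0,0,-2],"angular": [0,0,0],"claw": 0.8}
    - {"xyz": [0,0,-4],"angular": [0,0,0],"claw": 0.8}
    - {"xyz": [0,0,-5],"angular": [0,0,0],"claw": 0.8}
    - {"xyz": [0,0,-5],"angular": [0,0,0],"claw": 0.8}
    - {"xyz": [0,0,-5],"angular": [0,0,0],"claw": 0.8}
    - {"xyz": [0,0,-4],"angular": [0,0,0],"claw": 0.8}
    - {"xyz": [-2,-0.65,0],"angular": [0,0,-0.76],"claw": 0.8}
    - {"xyz": [-4,-1.3,0],"angular": [0,0,0],"claw": 0.8}
    - {"xyz": [-4,-1.3,0],"angular": [0,0,0],"claw": 0.8}
    - {"xyz": [-4,-1.3,0],"angular": [0,0,0],"claw": 0.8}
    - {"xyz": [-4,-1.3,0],"angular": [0,0,0],"claw": 0.8}
    - {"xyz": [-4,-1.3,0],"angular": [0,0,0],"claw": 0.8}
    - {"xyz": [-4,-1.3,0],"angular": [0,0,0],"claw": 0.8}
    - {"xyz": [-4,-1.3,0],"angular": [0,0,0],"claw": 0.8}
    - {"xyz": [-4,-1.3,0],"angular": [0,0,0],"claw": 0.8}
    - {"xyz": [-2,-0.6,0],"angular": [0,0,0],"claw": 0.8}
    - {"xyz": [0,0,0],"angular": [0,0,0],"claw": 0.8}
    - {"xyz": [0,0,0],"angular": [0,0,0],"claw": 0.8}

```text
t: 23.3
eef_pos: [0.5652, 0.0914, 0.3396]
ee_rot: [3.141, -0.0, -1.373]
force: [-0.1, -0.5, -0.4]
width: 0.0135
gripper_force: 45.0
```

```bash
python3 - <<'E'
from h import *
from scipy.spatial.transform import Rotation as Ro
s=monitor.get_state();T=Ro.from_euler("xyz",s["ee_rot"]).as_matrix();print(s["t"],s["eef_pos"],np.degrees(s["ee_rot"]),s["width"],"to spot z.21 (cm)",T.T@(np.r_[.5695,.0925,.21]-s["eef_pos"])*100)
E
```

```text
23.3 [0.56518578 0.09140821 0.33960044] [ 1.79942107e+02 -8.01991212e-03 -7.86496216e+01] 0.013545331330895157 to spot z.21 (cm) [-0.02394979 -0.45756681 12.95958491]
```

Call:
servo_tool:
  targets:
    - {"xyz": [0,-0.45,3],"angular": [0,0,0],"claw": 0.8}
    - {"xyz": [0,0,4],"angular": [0,0,0],"claw": 0.8}
    - {"xyz": [0,0,3],"angular": [0,0,0],"claw": 0.8}
    - {"xyz": [0,0,1.3],"angular": [0,0,0],"claw": 0.8}
    - {"xyz": [0,0,0],"angular": [0,0,0],"claw": 0.8}
    - {"xyz": [0,0,0],"angular": [0,0,0],"claw": 0.8}

```text
t: 23.9
eef_pos: [0.5708, 0.0916, 0.2286]
ee_rot: [-3.14, -0.0, -1.374]
force: [0.6, 0.1, -0.8]
width: 0.0137
gripper_force: 45.0
```

```bash
python3 - <<'E'
from h import *
s=monitor.get_state();print(s["t"],s["eef_pos"],np.degrees(s["ee_rot"]),s["force"])
a=grab("scene")["color"][190:290,310:445];b=grab("side")["color"][190:320,210:385]
cv2.imwrite("pics/p8.png",np.hstack([cv2.resize(a,(400,300),interpolation=2),cv2.resize(b,(400,300),interpolation=2)]))
E
```

```text
23.9 [0.57079082 0.09161879 0.22864479] [-1.79892066e+02 -1.38074402e-02 -7.87330550e+01] [ 0.57812447  0.09623031 -0.77679194]
```

View pics/p8.png

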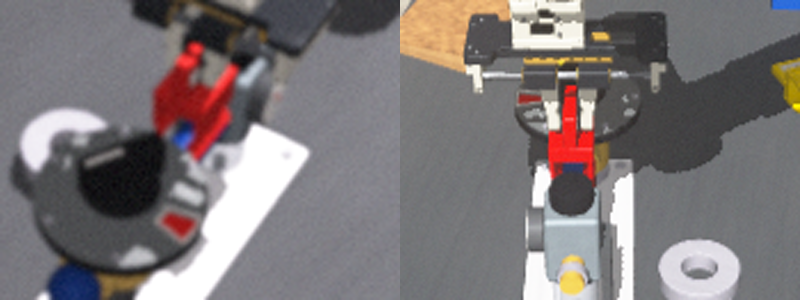

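The side crop shows the arms straddling the blue pipe, centred at (572,170), and the window still red at (178,222) in the scene crop. I'll press it down.

Call:
servo_tool:
  targets:
    - {"xyz": [0,0.12,0.5],"angular": [0,0,0],"claw": 0.8}
    - {"xyz": [0,0,0.5],"angular": [0,0,0],"claw": 0.8}
    - {"xyz": [0,0,0.5],"angular": [0,0,0],"claw": 0.8}
    - {"xyz": [0,0,0.5],"angular": [0,0,0],"claw": 0.8}
    - {"xyz": [0,0,0.5],"angular": [0,0,0],"claw": 0.8}
  force: 55

```text
t: 24.5
eef_pos: [0.5691, 0.0919, 0.2019]
ee_rot: [-3.141, -0.0, -1.374]
force: [0.1, -0.2, 10.6]
width: 0.014
gripper_force: 55.0
```

Call:
servo_tool:
  targets:
    - {"xyz": [0,0,0.4],"angular": [0,0,0],"claw": 0.8}
    - {"xyz": [0,0,0.4],"angular": [0,0,0],"claw": 0.8}
    - {"xyz": [0,0,0.4],"angular": [0,0,0],"claw": 0.8}

```text
t: 24.8
eef_pos: [0.5703, 0.0918, 0.1927]
ee_rot: [-3.137, -0.001, -1.373]
force: [-2.1, -1.0, 10.8]
width: 0.0135
gripper_force: 55.0
```

Call:
servo_tool:
  targets:
    - {"xyz": [0,0,0.4],"angular": [0,0,0],"claw": 0.8}
    - {"xyz": [0,0,0.4],"angular": [0,0,0],"claw": 0.8}
    - {"xyz": [0,0,0.4],"angular": [0,0,0],"claw": 0.8}
    - {"xyz": [0,0,0.3],"angular": [0,0,0],"claw": 0.8}

```text
t: 25.2
eef_pos: [0.5688, 0.0918, 0.1741]
ee_rot: [3.141, 0.0, -1.374]
force: [2.2, 0.5, -4.4]
width: 0.0138
gripper_force: 55.0
```

Call:
servo_tool:
  targets:
    - {"xyz": [0,0,0.2],"angular": [0,0,0],"claw": 0.8}
    - {"xyz": [0,0,0.2],"angular": [0,0,0],"claw": 0.8}
    - {"xyz": [0,0,0],"angular": [0,0,0],"claw": 0.8}

```text
t: 25.5
eef_pos: [0.5694, 0.0919, 0.1731]
ee_rot: [-3.14, -0.0, -1.373]
force: [-4.1, -0.1, 10.5]
width: 0.0138
gripper_force: 55.0
```

Call:
servo_tool:
  targets:
    - {"xyz": [0,0,0.15],"angular": [0,0,0],"claw": 0.8}
    - {"xyz": [0,0,0],"angular": [0,0,0],"claw": 0.8}

```text
t: 25.7
eef_pos: [0.5697, 0.0919, 0.173]
ee_rot: [-3.138, -0.001, -1.373]
force: [-6.5, 1.4, 19.6]
width: 0.0135
gripper_force: 55.0
```

Call:
servo_tool:
  targets:
    - {"xyz": [0,0,-0.3],"angular": [0,0,0],"claw": 0.8}
    - {"xyz": [0,0,0],"angular": [0,0,0],"claw": 2.5}
    - {"xyz": [0,0,0],"angular": [0,0,0],"claw": 4.5}
    - {"xyz": [0,0,0],"angular": [0,0,0],"claw": 5}
    - {"xyz": [0,0,0],"angular": [0,0,0],"claw": 5}
    - {"xyz": [0,0,-2],"angular": [0,0,0],"claw": 5}
    - {"xyz": [0,0,-4],"angular": [0,0,0],"claw": 5}
    - {"xyz": [0,0,-5],"angular": [0,0,0],"claw": 5}
    - {"xyz": [0,0,-5],"angular": [0,0,0],"claw": 5}
    - {"xyz": [5,0,0],"angular": [0,0,0],"claw": 5}
    - {"xyz": [5,0,0],"angular": [0,0,0],"claw": 5}
    - {"xyz": [0,0,0],"angular": [0,0,0],"claw": 5}

```text
t: 26.9
eef_pos: [0.5886, -0.0106, 0.3328]
ee_rot: [-3.142, -0.001, -1.378]
force: [0.3, -0.1, 0.2]
width: 0.0498
gripper_force: 0.0
```

```bash
python3 - <<'E'
from h import *
s=monitor.get_state();print(s["t"],s["eef_pos"],s["force"])
ims=[]
for n,b in(("scene",(190,290,310,445)),("side",(190,320,210,385)),("wrist",(0,480,0,640))):
    c=grab(n)["color"][b[0]:b[1],b[2]:b[3]];ims.append(cv2.resize(c,(400,300),interpolation=2))
cv2.imwrite("pics/f9.png",np.vstack([np.hstack(ims[:2]),np.hstack([ims[2],ims[2]*0])]))
E
```

```text
26.9 [ 0.58863628 -0.01056819  0.33280942] [ 0.26791601 -0.0648868   0.20590085]
```

View pics/f9.png

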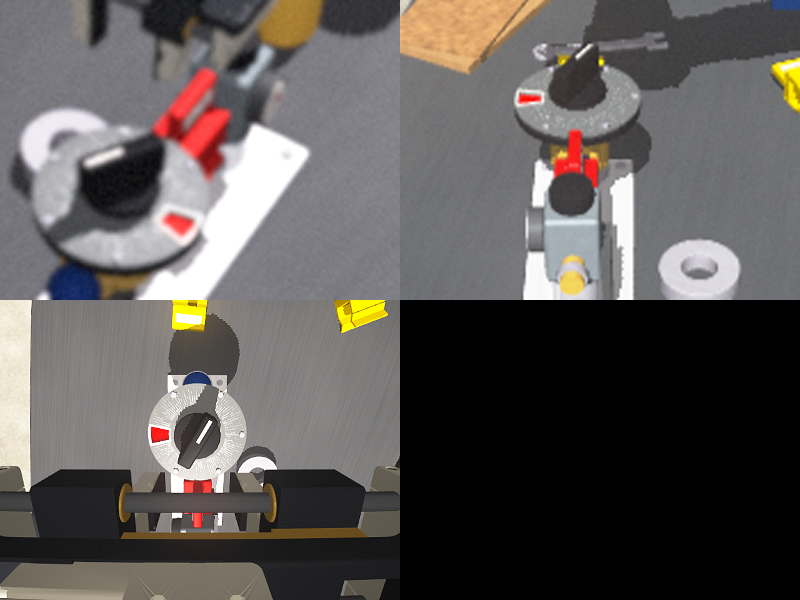

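The final views show red alone in the window (wrist (160,434), scene (178,222)) and the marker seated on the pipe with its fin upright (scene (190,115), side (573,155)). Everything else is where it was, so I'll hand it in.

```bash
python3 -c "
from station import order
print(order.job_done())"
```

```text
the job is handed in; nothing more can be done
None
```

The air feed is shut with only red in the window, the red marker is snapped home on the pipe with its fin upright, the tin, bearing and spanner were not touched, and the job was handed in at about 27 s; the verdict was not shown.

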